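# Gauge a sample well and lock the reading

### The job

Check how deep the well in the sample block is: take the black knob on top of the depth gauge, push the probe down until its tip rests lightly but surely on the bottom of the well, and, while you keep it there, turn the knob clockwise fully home to lock the slide. Then let go, leaving the probe locked in touch with the bottom. The pad at the bottom is delicate, so never press on it with more than 15 N, and leave the tube rack, bottle and tip box where they stand.

Things in the scene. Friction and masses are not known exactly. Their poses are not given: they have to be found in the camera images.
- gauge: Depth gauge fixed to the bench: white base plate 160 x 170 x 10 mm, two steel pillars 140 mm apart along its y, white crossbeam (36 x 172 mm, top 125 mm above the bench) with a dark bush 28 mm across, up to 133 mm. Origin under the plate's centre, on the bench, right below the probe's axis; z up.
- probe: Slide of the gauge: upright steel rod, 10 mm, with collar and flat scale. Origin at the rod's tip, z up. Cannot turn. Starts at its upper stop (tip 80 mm above the bench, 15 mm above the block), runs down at most 70 mm. A spring lifts it: 2 to 4 N lower it, and unlocked it goes back up when let go. Locked, it stays put against about 20 N.
- knob_centre (a point): Centre of the black bar knob, always 170 mm above the probe's tip. The bar is 42 mm long (its x), 14 mm thick (its y: grasp across this), 26 mm high; it goes down with the probe and turns about the probe's axis. Under it a 14 mm neck, 17 mm high, then a collar whose top is 30 mm below the knob's centre. Free all round and above.
- lock (a joint): Angle of the knob on the probe: starts at 0 to 0.2 (unlocked), grows as the knob turns clockwise seen from above, end stop at 1.3 rad. The brake begins to grip at about 0.6 rad and is locked beyond 1.0 rad; turning takes up to about 0.25 N m, and the knob stays where it is left.
- block: Grey metal block 90 x 88 x 55 mm fixed on the gauge's plate (top 65 mm above the bench) with one round well, 35 mm across, in its middle, under the probe. Origin under its centre, z up. A soft pad is the well's bottom, 20 to 44 mm below the block's top: not measured, to be felt. It gives about 1 mm per 3 N; 3 to 10 N is a sure, light touch, over 15 N spoils it.
- tube_rack_mid (a point): White rack of capped tubes, 60 x 130 mm, 64 mm high, loose; point on its axis 32 mm above its foot. To be left alone.
- bottle_mid (a point): Amber bottle, 54 mm thick, 120 mm high, loose; point at half height. To be left alone.
- tip_box_mid (a point): Grey box of tips, 90 x 70 mm, 62 mm high, loose; point 30 mm above its foot. To be left alone.

How it is judged:
By the outcome, as a careful person would: the job done as asked, in the order asked, and still so for the second after the job is handed in, with the robot touching nothing.
It also fails if it takes over 42 s, if anything falls off the work surface, if the arm or the gripper's body presses on something with over 40 N, if the wrist force passes 120 N, or if a joint passes its speed limit or range.

### The arm

A 6-joint arm with a two-finger parallel gripper is mounted at the origin on the work surface. World frame = base frame: x ahead of the robot, y to its left, z up, the work surface at z = 0. Lengths are in m, angles in rad, forces in N, time in s.
With the tool pointing down it reaches from about 0.375 to 0.975 m from the base axis. Payload 3.8 kg.
Tool frame: the origin (TCP) lies at the very end of the fingers, on their centre line; the grasp point (between the pads) lies 19 mm behind it; z points along the fingers, y is the direction in which the jaws open and shut (so a half turn about z gives the same grasp; the last joint's range is limited). The gripper opens to 85 mm and grips with 20 to 120 N. Pads are 22 mm wide; open, the fingers measure 114 mm over their backs; the gripper's body (76 mm by 85 mm) begins 54 mm behind the grasp point. The pads swing forward as they close: fully open they stand 13 mm farther back than shut.
Start: joints at [1.267, 0.264, 1.604, -0, 1.274, -0.037], TCP at [0.178, 0.651, 0.231] pointing down, gripper open.
Joint ranges: [-2.63, 2.63], [-0.94, 2.18], [0.31, 2.57], [-1.31, 4.45], [0, 2.66], [-2.55, 2.55]. Speed limits (rad/s): [2.57, 2.57, 3.14, 3.14, 3.14, 3.14].

### API

Orientations are given as a rotation vector (axis times angle).
In Python, from workcell import bot, viewer gives the robot as it stands.
- The arm moves only by the tool jog_arm, never from a script. Its argument "motion" is a list of rows, each an object of numbers: "dx", "dy", "dz": the shift along the world's x, y, z in cm; "turn": the turn about the world's z in rad. A call has 1 to 12 rows; each row shifts and turns the commanded pose from where the row before left it; what a row does not reach is not made up. A row lasts 1/12 s, in which the tool goes at most 41.7 mm and 7.16 degrees, less where a joint would pass 70% of its speed; a pose out of reach is approached as far as the arm can. A call is refused whole if a number of a shift passes 4.17 or a number of a turn 0.125, either way. A call with a gripper value outside its range is refused whole. "fingers" is the finger opening in cm, from 0 to 8.54, set as the call begins (left out, the last holds). The fingers move at their own pace and stop on an object; "grip_force" is the grip in N (left out, the last holds). Time passes only in rows, so rows that do not move let the fingers close. It gives the time, the measured TCP pose, the force and the opening at its end, in the units of the state.
- bot.read_state(): the state, without advancing time (a new reading comes with each control period).
- viewer.read_camera(name): name is "scene" or "side" or "wrist"; returns (picture, depth): 400x640x3 uint8, red, green, blue; 400x640 float32, m along the optical axis (not along the pixel's ray), 0 where there is no reading.
- viewer.camera_info(name): a dict with "vertical_fov" (degrees; the focal length in pixels is half the picture's height over the tangent of half this angle, whatever the lens; pixels are square), "cx", "cy" (the principal point, pixels), "R" (3x3) and "t" (3): a world point X has camera coordinates R X + t. Camera axes: x right, y down, z forward; pixel columns grow to the right and rows downward; lengths in m; the calibration is good to about 2 mm. The wrist camera is an equidistant fisheye: a pixel r from the principal point sees the ray r / f radians off the axis. A picture is of the moment at which its call begins: read the wrist's pose just before it. camera_info takes no time and is no camera call; for the wrist camera it gives the pose at the moment of the call.
- bot.finish_job(): hands the job in, once; it reports no verdict.
The state is a dict: "time": time; "q": joint angles; "joint_vel": joint speeds; "joint_torque": joint torques, N m; "tool_pos": TCP position; "tcp_rot": TCP orientation; "wrist_force": force on the tool from outside, world axes, zero at the start; "torque": the same for the moment, N m; "width": opening from 0.0 (shut) to 1.0 (fully open).
Only numpy, scipy, OpenCV 4.12 (cv2) and the standard library are available. Lean on these libraries where they do the work, as an engineer would, in place of code of your own. Each camera call takes 0.05 s, during which the arm holds its last target. There are 200 camera calls.

## Working session

There is one attempt and no reset: what is moved stays moved. The work goes in short steps, Python scripts to look and compute and a tool call to move; the robot and the scene stay as the last step left them, time stands still between calls to the robot, and variables do not carry over. Pictures are saved under pics/ and viewed, about 8 in all and at most 12, crops included, and the job is handed in when it is done.

Besides the shell and the picture viewer there is one more tool, called as a command line: name --argument value ..., lists and objects as JSON in quotes. jog_arm: Moves the arm, as the interface text tells. Its arguments: {"type":"object","properties":{"motion":{"type":"array"},"fingers":{"type":"number"},"grip_force":{"type":"number"}},"required":["motion"]}

```bash
mkdir -p pics; ls
cat > h.py <<'E'
from workcell import bot, viewer
import numpy as np, cv2
def snap(n,f):
    p,d=viewer.read_camera(n); i=viewer.camera_info(n)
    cv2.imwrite('pics/'+f+'.png',p[:,:,::-1]); np.savez('pics/'+f+'.npz',p=p,d=d,**{k:np.array(v) for k,v in i.items()})
    return p,d,i
def cloud(d,i):  # pinhole world points per pixel
    f=200/np.tan(np.radians(i['vertical_fov'])/2); v,u=np.mgrid[:400,:640]
    c=np.stack([(u-i['cx'])/f*d,(v-i['cy'])/f*d,d],-1)
    return (c-np.array(i['t']))@np.array(i['R'])
E
python3 - <<'E'
from h import *
for n in('scene','side'):
    p,d,i=snap(n,n+'0'); print(n,i['vertical_fov'],(-np.array(i['R']).T@i['t']).round(3))
print(bot.read_state())
E
```

```text
pics
scene 56.77028567941704 [ 1.213 -0.164  0.753]
side 53.61188760305605 [0.425 0.615 0.629]
{'time': 0.1, 'q': array([ 1.26710613e+00,  2.64709150e-01,  1.60526315e+00, -2.94797585e-06,
        1.27369160e+00, -3.69024023e-02]), 'joint_vel': array([-0.00113354, -0.00235427, -0.00364952, -0.00027045,  0.00128487,
       -0.00078879]), 'joint_torque': array([ 3.19650071e-04, -5.16706324e+01, -3.68589735e+01, -4.59251154e-06,
        6.36198762e-03, -1.69038628e-05]), 'tool_pos': array([0.17775693, 0.65047947, 0.23005152]), 'tcp_rot': array([-0.4177797 , -3.11333684,  0.00320683]), 'wrist_force': array([-0.01742665, -0.78606733, -0.21541077]), 'torque': array([-0.00223986, -0.01860505,  0.01449221]), 'width': 1.0015345040908195}
```

View pics/scene0.png

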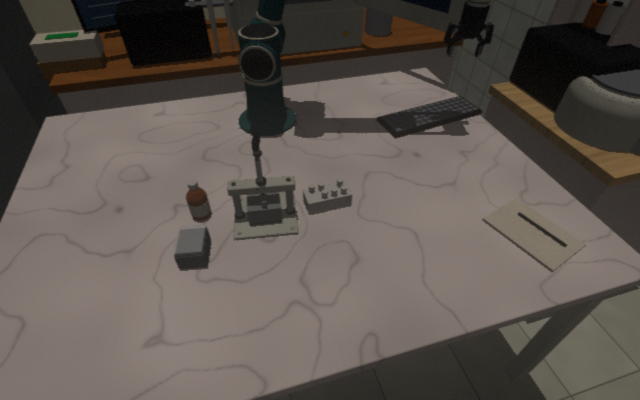

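View pics/side0.png

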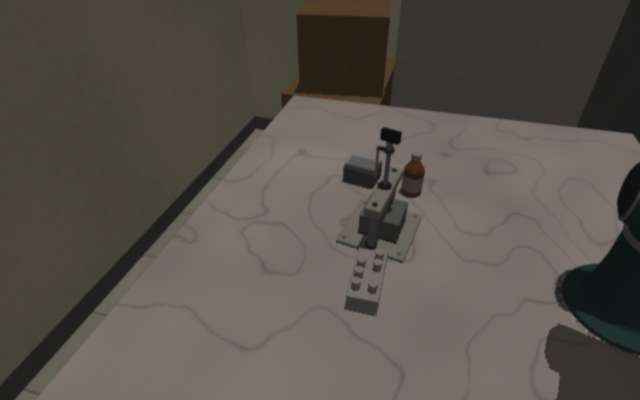

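Scene view: the knob is at about (256,146), in front of the robot's dark base; the gauge is at (265,205), with the rack right (327,195), the bottle left (198,200) and the box at (192,245). Side view: the knob is at (391,135), the bush at (385,185), the bottle at (413,175) and the rack at (367,280).

```bash
cat > m.py <<'E'
from h import *
def load(f):
    z=np.load('pics/'+f+'.npz'); return z['p'],z['d'],{k:z[k] for k in('vertical_fov','cx','cy','R','t')}
def ray(i,u,v):
    f=200/np.tan(np.radians(i['vertical_fov'])/2); c=np.array([(u-i['cx'])/f,(v-i['cy'])/f,1])
    return -i['R'].T@i['t'], i['R'].T@c/np.linalg.norm(c)
def tri(a,b):
    A=0;B=0
    for o,r in(a,b): P=np.eye(3)-np.outer(r,r); A=A+P; B=B+P@o
    X=np.linalg.solve(A,B); return X,[np.linalg.norm((np.eye(3)-np.outer(r,r))@(X-o)) for o,r in(a,b)]
E
python3 - <<'E'
from m import *
big=[]
for n,box in(('scene0',(225,120,310,250)),('side0',(330,110,430,260))):
    p,d,i=load(n); x0,y0,x1,y1=box
    big.append(cv2.resize(p[y0:y1,x0:x1,::-1],None,fx=4,fy=4,interpolation=cv2.INTER_CUBIC))
h=max(b.shape[0] for b in big)
im=np.hstack([cv2.copyMakeBorder(b,0,h-b.shape[0],0,0,cv2.BORDER_CONSTANT) for b in big])
im=np.clip(im.astype(float)*1.5,0,255).astype(np.uint8); cv2.imwrite('pics/crop.png',im); print(im.shape)
R={}
for n in('scene0','side0'):
    p,d,i=load(n); w=cloud(d,i); g=p.max(2)
    # points at knob height in the gauge region
    m=(d>0)&(w[...,2]>.236)&(w[...,2]<.268)&(abs(w[...,1]+.1)<.3)&(w[...,0]>.35)&(w[...,0]<.9)&(g<70)
    k,l,s,c=cv2.connectedComponentsWithStats(m.astype(np.uint8))
    for j in range(1,k):
        if s[j,4]>15: q=w[l==j]; print(n,s[j],c[j].round(1),q.mean(0).round(4),q.min(0).round(3),q.max(0).round(3))
    # crossbeam top
    m=(d>0)&(w[...,2]>.118)&(w[...,2]<.130)&(w[...,0]>.35)&(w[...,0]<.9)&(abs(w[...,1])<.4)&(g>90)
    q=w[m]; 
    if len(q)>10: print('beam',len(q),cv2.minAreaRect(q[:,:2].astype(np.float32)),q[:,2].mean())
E
```

```text
(600, 740, 3)
scene0 [252 133   8  18 120] [255.5 141.5] [ 0.4972 -0.0987  0.2554] [ 0.471 -0.109  0.237] [ 0.512 -0.086  0.264]
beam 478 ((0.4761522710323334, -0.14741800725460052), (0.2764623761177063, 0.0479939803481102), 75.97616577148438) 0.12322696564072473
side0 [380 127  22  18 271] [390.4 135.5] [ 0.4877 -0.0909  0.2524] [ 0.467 -0.103  0.237] [ 0.509 -0.083  0.264]
beam 479 ((0.4751209616661072, -0.1459340900182724), (0.27701833844184875, 0.04459543898701668), 75.76638793945312) 0.12460182894871594
```

View pics/crop.png

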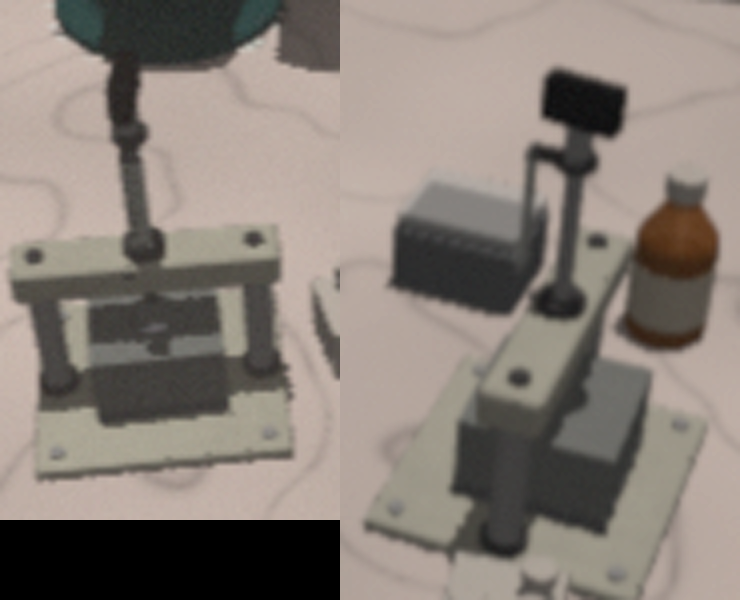

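The crop shows, left, the knob at scene (255.8,143), the bush top at (261.2,179.5) and the beam screws at (233.5,184) and (288.2,179.7). Right, it shows the knob at side (391.2,135.8), the bush at (384.5,184.2) and the screws at (394.2,170.2) and (374.7,204.2).

Run:
```python
from m import *
a=load('scene0')[2]; b=load('side0')[2]
for n,s,e in(('knob',(255.8,143),(391.2,135.8)),('bush',(261.2,179.5),(384.5,184.2)),('screw-',(233.5,184),(394.2,170.2)),('screw+',(288.2,179.7),(374.7,204.2))):
    X,r=tri(ray(a,*s),ray(b,*e)); print(n,X.round(4),np.round(r,4))
Q=[]
for n in('scene0','side0'):
    p,d,i=load(n); w=cloud(d,i)
    m=(d>0)&(np.linalg.norm(w[...,:2]-[.49,-.095],axis=2)<.05)&(w[...,2]>.23)&(w[...,2]<.275)&(p.max(2)<75)
    q=w[m]; Q.append(q); t=q[q[:,2]>.258]; print(n,len(q),'z',np.percentile(q[:,2],[2,98]).round(4),'top',len(t),cv2.minAreaRect(t[:,:2].astype(np.float32)))
    m=(d>0)&(w[...,2]>.045)&(w[...,2]<.14)&(np.linalg.norm(w[...,:2]-[.49,-.095],axis=2)<.3)
    k,l,s,c=cv2.connectedComponentsWithStats(m.astype(np.uint8))
    for j in range(1,k):
        if s[j,4]>80: q=w[l==j]; print('  obj',s[j],q.mean(0).round(3),q.min(0).round(3),q.max(0).round(3))
print('all',cv2.minAreaRect(np.vstack(Q)[:,:2].astype(np.float32)))
```

```text
knob [ 0.4877 -0.0985  0.2464] [0.0017 0.0017]
bush [ 0.4887 -0.0961  0.1314] [0.0006 0.0006]
screw- [ 0.4771 -0.1665  0.1244] [0.0004 0.0004]
screw+ [ 0.4988 -0.0289  0.1241] [0.0005 0.0005]
scene0 121 z [0.239  0.2631] top 64 ((0.49013304710388184, -0.09733153879642487), (0.012918757274746895, 0.04344496876001358), 72.98481750488281)
  obj [ 228  176   68   41 1887] [ 0.5   -0.099  0.092] [ 0.46  -0.184  0.045] [ 0.536 -0.011  0.133]
  obj [186 179  23  31 479] [ 0.447 -0.266  0.081] [ 0.421 -0.295  0.045] [ 0.464 -0.241  0.121]
  obj [337 178  11  16  92] [0.489 0.125 0.058] [0.462 0.117 0.045] [0.512 0.135 0.065]
  obj [319 182   9  16  95] [0.491 0.069 0.058] [0.462 0.061 0.045] [0.514 0.079 0.067]
  obj [174 225  34  34 932] [ 0.58  -0.291  0.059] [ 0.525 -0.333  0.045] [ 0.623 -0.252  0.064]
side0 292 z [0.2332 0.2635] top 93 ((0.48809143900871277, -0.09392162412405014), (0.013930643908679485, 0.03899334743618965), 76.92570495605469)
  obj [ 359  151   66   86 2394] [ 0.471 -0.112  0.09 ] [ 0.407 -0.279  0.045] [ 0.535 -0.008  0.14 ]
  obj [343 152  33  24 541] [ 0.575 -0.279  0.059] [ 0.534 -0.33   0.045] [ 0.622 -0.249  0.065]
  obj [373 249  11  23 185] [0.471 0.061 0.06 ] [0.463 0.033 0.045] [0.483 0.08  0.066]
  obj [351 256  15  34 294] [0.502 0.104 0.06 ] [0.494 0.064 0.045] [0.512 0.136 0.066]
  obj [367 280  11  14 114] [0.47  0.129 0.059] [0.462 0.118 0.045] [0.482 0.136 0.066]
all ((0.48981380462646484, -0.09574268758296967), (0.016465937718749046, 0.04507875069975853), 69.98126220703125)
```

Both views agree: the gauge axis is at about (0.488, -0.097), the knob top at 0.263 and the bar yaw near -0.27 rad. The start yaw of the jaws (1.30) already fits the bar, and q6 would run from about -1.5 to -0.3, inside its range. I'll move above it.

jog_arm --motion '[{"dx":1.3,"dy":-3.1,"dz":2},{"dx":1.3,"dy":-3.1,"dz":2},{"dx":1.3,"dy":-3.1,"dz":2},{"dx":1.3,"dy":-3.1,"dz":2},{"dx":1.3,"dy":-3.1,"dz":2},{"dx":1.3,"dy":-3.1,"dz":1.5},{"dx":1.3,"dy":-3.1},{"dx":1.3,"dy":-3.1},{"dx":1.3,"dy":-3.1},{"dx":1.3,"dy":-3.1},{"dx":1.3,"dy":-3.1},{"dx":1.3,"dy":-3.1}]' --fingers 5

```text
validation failed for argument at $.mo...
```

jog_arm --motion '[{"dx":1.3,"dy":-3.1},{"dx":1.3,"dy":-3.1},{"dx":1.3,"dy":-3.1},{"dx":1.3,"dy":-3.1},{"dx":1.3,"dy":-3.1},{"dx":1.3,"dy":-3.1},{"dx":1.3,"dy":-3.1},{"dx":1.3,"dy":-3.1},{"dx":1.3,"dy":-3.1},{"dx":1.3,"dy":-3.1},{"dx":1.3,"dy":-3.1},{"dx":0,"dy":0}]'

```text
validation failed for argument at $.mo...
```

jog_arm --motion '[{"dx":1.3,"dy":-3.1,"dz":2.0,"turn":0.0},{"dx":1.3,"dy":-3.1,"dz":2.0,"turn":0.0},{"dx":1.3,"dy":-3.1,"dz":2.0,"turn":0.0},{"dx":1.3,"dy":-3.1,"dz":2.0,"turn":0.0},{"dx":1.3,"dy":-3.1,"dz":2.0,"turn":0.0},{"dx":1.3,"dy":-3.1,"dz":1.5,"turn":0.0},{"dx":1.3,"dy":-3.1,"dz":0.0,"turn":0.0},{"dx":1.3,"dy":-3.1,"dz":0.0,"turn":0.0},{"dx":1.3,"dy":-3.1,"dz":0.0,"turn":0.0},{"dx":1.3,"dy":-3.1,"dz":0.0,"turn":0.0},{"dx":1.3,"dy":-3.1,"dz":0.0,"turn":0.0},{"dx":1.3,"dy":-3.1,"dz":0.0,"turn":0.0}]' --fingers 5

```text
time: 1.1
tool_pos: [0.3339, 0.2774, 0.3459]
tcp_rot: [-0.417, -3.114, 0.0]
wrist_force: [0.5, 0.3, -1.1]
width: 0.589
```

jog_arm --motion '[{"dx":1.4,"dy":-3.4,"dz":0.0,"turn":0.0},{"dx":1.4,"dy":-3.4,"dz":0.0,"turn":0.0},{"dx":1.4,"dy":-3.4,"dz":0.0,"turn":0.0},{"dx":1.4,"dy":-3.4,"dz":0.0,"turn":0.0},{"dx":1.4,"dy":-3.4,"dz":0.0,"turn":0.0},{"dx":1.4,"dy":-3.4,"dz":0.0,"turn":0.0},{"dx":1.4,"dy":-3.4,"dz":0.0,"turn":0.0},{"dx":1.4,"dy":-3.4,"dz":0.0,"turn":0.0},{"dx":1.4,"dy":-3.4,"dz":0.0,"turn":0.0},{"dx":1.4,"dy":-3.4,"dz":0.0,"turn":0.0},{"dx":1.4,"dy":-3.4,"dz":0.0,"turn":0.0},{"dx":0.0,"dy":0.0,"dz":0.0,"turn":0.0}]'

```text
time: 2.1
tool_pos: [0.4892, -0.1002, 0.3452]
tcp_rot: [-0.426, -3.112, 0.005]
wrist_force: [0.2, 0.5, 0.2]
width: 0.584
```

Run:
```python
from h import *
s=bot.read_state(); print(s['time'],s['q'].round(3),s['tool_pos'].round(4),s['wrist_force'].round(2))
p,d,i=snap('wrist','w1'); print(i['vertical_fov'],i['cx'],i['cy'],(-np.array(i['R']).T@i['t']).round(4))
```

```text
2.1 [-0.25  -0.124  1.811 -0.003  1.455 -1.549] [ 0.4892 -0.1002  0.3452] [0.17 0.49 0.23]
65.70646984690485 321.623351651038 200.41240720343822 [ 0.4088 -0.0748  0.4879]
```

View pics/w1.png

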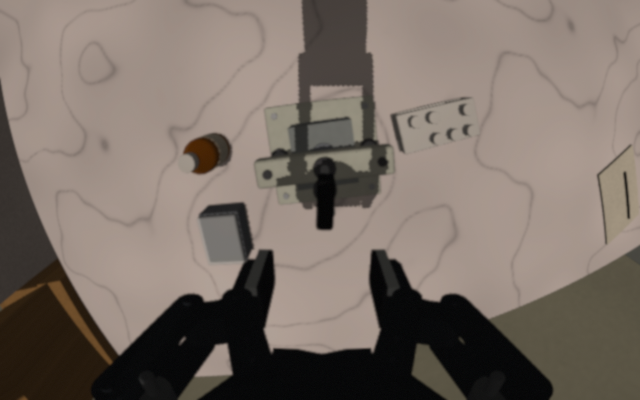

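Wrist view: the knob bar runs upright in the image, from about (325,172) to (325,229), centred between the open fingers at (258,275) and (385,275), so the jaws straddle it squarely.

```bash
cat > fe.py <<'E'
from m import *
def fcloud(d,i):
    f=200/np.tan(np.radians(float(i['vertical_fov']))/2); v,u=np.mgrid[:400,:640]
    x=u-i['cx'];y=v-i['cy'];r=np.hypot(x,y)+1e-9;th=r/f; k=np.tan(th)/r
    c=np.stack([x*k*d,y*k*d,d],-1); return (c-i['t'])@i['R']
E
python3 - <<'E'
from fe import *
p,d,i=load('w1'); w=fcloud(d,i)
m=(p.max(2)<40)&(d>0)&(w[...,2]>.235)&(w[...,2]<.28)&(np.linalg.norm(w[...,:2]-[.488,-.097],axis=2)<.05)
q=w[m]; print(len(q),np.percentile(q[:,2],[2,50,98]).round(4))
t=q[q[:,2]>.258]; r=cv2.minAreaRect(t[:,:2].astype(np.float32)); print(len(t),r, t.mean(0))
e=np.linalg.svd(t[:,:2]-t[:,:2].mean(0))[2][0]; print('bar yaw',np.arctan2(e[1],e[0]))
# pixel-only: ray of the top face contour onto z=.263
v,u=np.where((p.max(2)<25)); k=(abs(u-325)<14)&(v>168)&(v<235); rect=cv2.minAreaRect(np.c_[u[k],v[k]].astype(np.float32)); print(rect)
s=bot.read_state(); from scipy.spatial.transform import Rotation as Ro
y=Ro.from_rotvec(s['tcp_rot']).as_matrix()[:,1]; print('jaw yaw-pi/2',np.arctan2(y[1],y[0])-np.pi/2)
E
```

```text
881 [0.2447 0.2628 0.2643]
789 ((0.4863218069076538, -0.09433192014694214), (0.01316398661583662, 0.039355527609586716), 75.20600891113281) [ 0.4845284  -0.09375208  0.26273452]
bar yaw -0.26747801929168363
((325.0, 198.0), (58.0, 20.0), 90.0)
jaw yaw-pi/2 -0.2714832693202476
```

jog_arm --motion '[{"dx":-0.1,"dy":0.4,"dz":-1.4,"turn":0.0},{"dx":0.0,"dy":0.0,"dz":-1.4,"turn":0.0},{"dx":0.0,"dy":0.0,"dz":-1.4,"turn":0.0},{"dx":0.0,"dy":0.0,"dz":-1.4,"turn":0.0},{"dx":0.0,"dy":0.0,"dz":-1.4,"turn":0.0},{"dx":0.0,"dy":0.0,"dz":-1.4,"turn":0.0},{"dx":0.0,"dy":0.0,"dz":-1.4,"turn":0.0},{"dx":0.0,"dy":0.0,"dz":-1.4,"turn":0.0},{"dx":0.0,"dy":0.0,"dz":0.0,"turn":0.0},{"dx":0.0,"dy":0.0,"dz":0.0,"turn":0.0},{"dx":0.0,"dy":0.0,"dz":0.0,"turn":0.0},{"dx":0.0,"dy":0.0,"dz":0.0,"turn":0.0}]'

```text
time: 3.15
tool_pos: [0.4875, -0.0904, 0.2353]
tcp_rot: [0.416, 3.112, -0.0]
wrist_force: [-0.1, -0.1, 0.2]
width: 0.587
```

Run:
```python
from fe import *
s=bot.read_state(); print(s['time'],s['tool_pos'].round(4),s['wrist_force'].round(2),s['torque'].round(3))
snap('wrist','w2'); p,d,i=load('w2'); w=fcloud(d,i)
m=(d>0)&(w[...,2]>.258)&(w[...,2]<.268)&(p.max(2)<60)&(np.linalg.norm(w[...,:2]-[.488,-.096],axis=2)<.03)
q=w[m]; print(len(q)); 
if len(q)>20: print(cv2.minAreaRect(q[:,:2].astype(np.float32)),q.mean(0))
snap('side','s2'); snap('scene','c2')
a=cv2.resize(p[100:400,160:480,::-1],(400,375)); b=cv2.resize(load('s2')[0][60:240,300:480,::-1],(375,375),interpolation=cv2.INTER_CUBIC)
cv2.imwrite('pics/c2w.png',np.clip(np.hstack([a,b])*1.5,0,255))
```

```text
3.15 [ 0.4875 -0.0904  0.2353] [-0.1  -0.05  0.16] [0.023 0.01  0.02 ]
2422
((0.48408249020576477, -0.1073903813958168), (0.03438199684023857, 0.04100784659385681), 71.37994384765625) [ 0.48324832 -0.09903224  0.26280025][ WARN:0@2.740] global loadsave.cpp:1063 imwrite_ Unsupported depth image for selected encoder is fallbacked to CV_8U.
```

View pics/c2w.png

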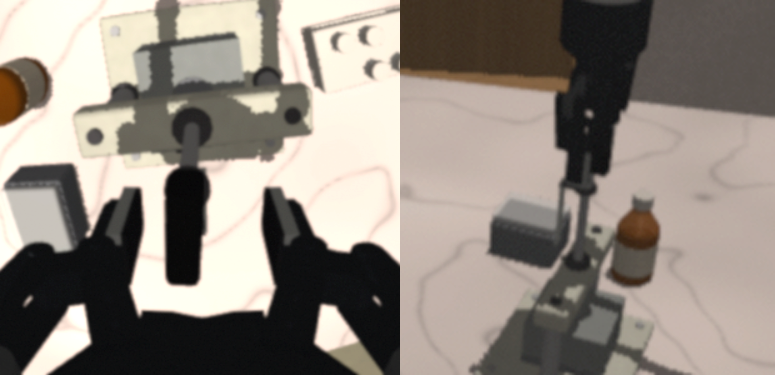

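Crop: the knob bar is at x≈183 (left panel), between the finger faces at 140 and 265, so the jaws sit some 6 mm too far toward +y. The side panel shows the fingers astride the knob above the collar. I'll correct and re-measure.

jog_arm --motion '[{"dx":0.0,"dy":-0.55,"dz":-0.4,"turn":0.0},{"dx":0.0,"dy":0.0,"dz":0.0,"turn":0.0},{"dx":0.0,"dy":0.0,"dz":0.0,"turn":0.0},{"dx":0.0,"dy":0.0,"dz":0.0,"turn":0.0}]'

```text
time: 3.63
tool_pos: [0.4869, -0.0966, 0.2301]
tcp_rot: [-0.419, -3.113, -0.0]
wrist_force: [-0.3, -0.8, -0.1]
width: 0.587
```

Run:
```python
from fe import *
s=bot.read_state(); print(s['time'],s['tool_pos'].round(4),s['wrist_force'].round(2),s['torque'].round(3))
snap('wrist','w3')
for n in('w2','w3'):
    p,d,i=load(n); w=fcloud(d,i)
    m=((d>0)&(w[...,2]>.260)&(w[...,2]<.266)&(p.max(2)<60)&(np.linalg.norm(w[...,:2]-[.488,-.096],axis=2)<.04)).astype(np.uint8)
    k,l,st,c=cv2.connectedComponentsWithStats(m)
    for j in range(1,k):
        if st[j,4]>100: q=w[l==j]; print(n,st[j],c[j],cv2.minAreaRect(q[:,:2].astype(np.float32)))
```

```text
3.6333 [ 0.4869 -0.0966  0.2301] [-0.27 -0.76 -0.14] [ 0.01  -0.042  0.034]
w2 [ 293  254   30   74 2002] [306.59090909 289.77522478] ((0.48769277334213257, -0.09712237119674683), (0.012967430055141449, 0.04079149663448334), 72.33747863769531)
w2 [250 267  20  41 203] [261.86206897 279.69950739] ((0.4782707095146179, -0.11397847533226013), (0.020526578649878502, 0.006679774262011051), 3.787705421447754)
w2 [375 266  19  45 202] [381.41584158 279.53960396] ((0.49391674995422363, -0.06276446580886841), (0.006923430599272251, 0.021194735541939735), 73.66877746582031)
w3 [ 305  258   32   76 2106] [319.54131054 294.7302944 ] ((0.4875505566596985, -0.09726737439632416), (0.012906971387565136, 0.0413842648267746), 72.94805908203125)
w3 [233 273  36  40 301] [253.94684385 284.79734219] ((0.47603046894073486, -0.12133544683456421), (0.020120028406381607, 0.01329005416482687), 29.625680923461914)
w3 [376 273  21  44 230] [383.50434783 285.80434783] ((0.49366307258605957, -0.06876642256975174), (0.0069023724645376205, 0.022308172658085823), 73.99501037597656)
```

Three views now agree on the knob: (0.4876, -0.0972), with the top at 0.263. TCP height 0.230 puts the pads on its centre, so I'll close.

jog_arm --motion '[{"dx":0.07,"dy":-0.05,"dz":0.0,"turn":-0.02},{"dx":0.0,"dy":0.0,"dz":0.0,"turn":0.0},{"dx":0.0,"dy":0.0,"dz":0.0,"turn":0.0},{"dx":0.0,"dy":0.0,"dz":0.0,"turn":0.0},{"dx":0.0,"dy":0.0,"dz":0.0,"turn":0.0},{"dx":0.0,"dy":0.0,"dz":0.0,"turn":0.0},{"dx":0.0,"dy":0.0,"dz":0.0,"turn":0.0},{"dx":0.0,"dy":0.0,"dz":0.0,"turn":0.0}]' --fingers 0.5 --grip_force 60

```text
time: 4.35
tool_pos: [0.4876, -0.0977, 0.2305]
tcp_rot: [0.449, 3.109, -0.002]
wrist_force: [-0.2, -5.6, 0.8]
width: 0.158
```

```bash
python3 -c "
from h import *
s=bot.read_state(); print(s)"
```

```text
{'time': 4.35, 'q': array([-2.46758504e-01, -7.60155459e-02,  1.97549847e+00, -1.53443841e-03,
        1.24160421e+00, -1.53023427e+00]), 'joint_vel': array([-0.0010168 ,  0.00179847, -0.00038748, -0.0005848 , -0.00099453,
        0.00063874]), 'joint_torque': array([ 2.66447581e+00, -3.14766204e+01, -3.57016218e+01,  1.59224566e+00,
       -7.71283609e-03,  2.75519160e-04]), 'tool_pos': array([ 0.48764364, -0.09767634,  0.23052733]), 'tcp_rot': array([ 4.48950024e-01,  3.10899059e+00, -2.35040997e-03]), 'wrist_force': array([-0.16191206, -5.61032544,  0.79793772]), 'torque': array([-0.78560446,  0.19392028, -0.02802166]), 'width': 0.1580625469625105}
```

jog_arm --motion '[{"dx":0.0,"dy":-0.06,"dz":0.0,"turn":0.0},{"dx":0.0,"dy":0.0,"dz":-0.4,"turn":0.0},{"dx":0.0,"dy":0.0,"dz":-0.4,"turn":0.0},{"dx":0.0,"dy":0.0,"dz":-0.4,"turn":0.0},{"dx":0.0,"dy":0.0,"dz":-0.4,"turn":0.0},{"dx":0.0,"dy":0.0,"dz":0.0,"turn":0.0},{"dx":0.0,"dy":0.0,"dz":0.0,"turn":0.0},{"dx":0.0,"dy":0.0,"dz":0.0,"turn":0.0},{"dx":0.0,"dy":0.0,"dz":0.0,"turn":0.0}]'

```text
time: 5.1
tool_pos: [0.4876, -0.0977, 0.2143]
tcp_rot: [-0.449, -3.109, 0.001]
wrist_force: [-0.9, -5.0, 2.0]
width: 0.156
```

jog_arm --motion '[{"dx":0.0,"dy":0.0,"dz":-0.4,"turn":0.0},{"dx":0.0,"dy":0.0,"dz":-0.4,"turn":0.0},{"dx":0.0,"dy":0.0,"dz":-0.4,"turn":0.0},{"dx":0.0,"dy":0.0,"dz":0.0,"turn":0.0},{"dx":0.0,"dy":0.0,"dz":0.0,"turn":0.0},{"dx":0.0,"dy":0.0,"dz":0.0,"turn":0.0},{"dx":0.0,"dy":0.0,"dz":0.0,"turn":0.0}]'

```text
time: 5.68
tool_pos: [0.4876, -0.0977, 0.2023]
tcp_rot: [-0.449, -3.109, 0.001]
wrist_force: [-1.7, -5.4, 1.9]
width: 0.15
```

jog_arm --motion '[{"dx":0.0,"dy":-0.15,"dz":-0.1,"turn":0.0},{"dx":0.0,"dy":0.0,"dz":-0.1,"turn":0.0},{"dx":0.0,"dy":0.0,"dz":-0.1,"turn":0.0},{"dx":0.0,"dy":0.0,"dz":-0.1,"turn":0.0},{"dx":0.0,"dy":0.0,"dz":0.0,"turn":0.0},{"dx":0.0,"dy":0.0,"dz":0.0,"turn":0.0},{"dx":0.0,"dy":0.0,"dz":0.0,"turn":0.0}]'

```text
time: 6.27
tool_pos: [0.4876, -0.098, 0.198]
tcp_rot: [-0.449, -3.109, -0.003]
wrist_force: [-0.4, 5.0, 2.7]
width: 0.155
```

jog_arm --motion '[{"dx":0.0,"dy":0.0,"dz":-0.1,"turn":0.0},{"dx":0.0,"dy":0.0,"dz":-0.1,"turn":0.0},{"dx":0.0,"dy":0.0,"dz":0.0,"turn":0.0},{"dx":0.0,"dy":0.0,"dz":0.0,"turn":0.0},{"dx":0.0,"dy":0.0,"dz":0.0,"turn":0.0}]'

```text
time: 6.68
tool_pos: [0.4876, -0.098, 0.196]
tcp_rot: [-0.449, -3.109, -0.003]
wrist_force: [-0.2, 5.9, 1.6]
width: 0.158
```

jog_arm --motion '[{"dx":0.0,"dy":0.08,"dz":-0.1,"turn":0.0},{"dx":0.0,"dy":0.0,"dz":-0.1,"turn":0.0},{"dx":0.0,"dy":0.0,"dz":0.0,"turn":0.0},{"dx":0.0,"dy":0.0,"dz":0.0,"turn":0.0},{"dx":0.0,"dy":0.0,"dz":0.0,"turn":0.0}]'

```text
time: 7.1
tool_pos: [0.4876, -0.098, 0.1941]
tcp_rot: [-0.449, -3.109, -0.001]
wrist_force: [-0.8, 5.3, 2.0]
width: 0.149
```

```bash
python3 -c "
from h import *
s=bot.read_state(); print(s['time'],s['wrist_force'],s['torque'],s['tool_pos'])"
```

```text
7.1 [-0.75292965  5.30317834  2.03867043] [0.69957409 0.16900654 0.0116415 ] [ 0.48762048 -0.09797693  0.19412729]
```

jog_arm --motion '[{"dx":0.0,"dy":0.0,"dz":-0.1,"turn":0.0},{"dx":0.0,"dy":0.0,"dz":-0.05,"turn":0.0},{"dx":0.0,"dy":0.0,"dz":0.0,"turn":0.0},{"dx":0.0,"dy":0.0,"dz":0.0,"turn":0.0},{"dx":0.0,"dy":0.0,"dz":0.0,"turn":0.0}]'

```text
time: 7.52
tool_pos: [0.4876, -0.098, 0.1927]
tcp_rot: [-0.449, -3.109, -0.001]
wrist_force: [-1.0, 4.8, 2.4]
width: 0.155
```

jog_arm --motion '[{"dx":0.0,"dy":0.0,"dz":-0.1,"turn":0.0},{"dx":0.0,"dy":0.0,"dz":-0.1,"turn":0.0},{"dx":0.0,"dy":0.0,"dz":0.0,"turn":0.0},{"dx":0.0,"dy":0.0,"dz":0.0,"turn":0.0},{"dx":0.0,"dy":0.0,"dz":0.0,"turn":0.0}]'

```text
time: 7.93
tool_pos: [0.4876, -0.098, 0.1906]
tcp_rot: [-0.449, -3.109, -0.001]
wrist_force: [-0.3, 5.1, 2.0]
width: 0.154
```

jog_arm --motion '[{"dx":0.0,"dy":0.0,"dz":-0.1,"turn":0.0},{"dx":0.0,"dy":0.0,"dz":-0.1,"turn":0.0},{"dx":0.0,"dy":0.0,"dz":0.0,"turn":0.0},{"dx":0.0,"dy":0.0,"dz":0.0,"turn":0.0},{"dx":0.0,"dy":0.0,"dz":0.0,"turn":0.0}]'

```text
time: 8.35
tool_pos: [0.4876, -0.098, 0.1888]
tcp_rot: [-0.449, -3.109, -0.001]
wrist_force: [-1.8, 4.8, 3.2]
width: 0.159
```

jog_arm --motion '[{"dx":0.0,"dy":0.0,"dz":-0.1,"turn":0.0},{"dx":0.0,"dy":0.0,"dz":0.0,"turn":0.0},{"dx":0.0,"dy":0.0,"dz":0.0,"turn":0.0},{"dx":0.0,"dy":0.0,"dz":0.0,"turn":0.0}]'

```text
time: 8.68
tool_pos: [0.4877, -0.098, 0.1882]
tcp_rot: [-0.449, -3.109, -0.001]
wrist_force: [-2.3, 5.4, 4.5]
width: 0.151
```

Force now rises with travel, which is contact. I'll press a little more.

jog_arm --motion '[{"dx":0.0,"dy":0.0,"dz":-0.1,"turn":0.0},{"dx":0.0,"dy":0.0,"dz":0.0,"turn":0.0},{"dx":0.0,"dy":0.0,"dz":0.0,"turn":0.0},{"dx":0.0,"dy":0.0,"dz":0.0,"turn":0.0}]'

```text
time: 9.02
tool_pos: [0.4877, -0.098, 0.1876]
tcp_rot: [0.449, 3.109, 0.001]
wrist_force: [-2.7, 5.4, 5.6]
width: 0.152
```

jog_arm --motion '[{"dx":0.0,"dy":0.0,"dz":-0.13,"turn":0.0},{"dx":0.0,"dy":0.0,"dz":0.0,"turn":0.0},{"dx":0.0,"dy":0.0,"dz":0.0,"turn":0.0},{"dx":0.0,"dy":0.0,"dz":0.0,"turn":0.0}]'

```text
time: 9.35
tool_pos: [0.4877, -0.098, 0.1869]
tcp_rot: [0.449, 3.109, 0.0]
wrist_force: [-3.2, 5.9, 10.1]
width: 0.15
```

```bash
python3 -c "
from h import *
s=bot.read_state(); print(s['time'],s['wrist_force'],s['torque'],s['tool_pos'],s['q'])"
```

```text
9.35 [-3.2369303   5.92969779 10.13431318] [0.95600602 0.73465678 0.01970662] [ 0.48773154 -0.09800382  0.1868672 ] [-2.48611135e-01 -4.13293576e-02  2.02563521e+00  3.75546375e-04
  1.15702933e+00 -1.53274280e+00]
```

Pad force is about 6–8 N (compression 2.1 mm). Now I'll turn clockwise in stages, watching the forces.

jog_arm --motion '[{"dx":0.0,"dy":0.0,"dz":0.02,"turn":-0.06},{"dx":0.0,"dy":0.0,"dz":0.0,"turn":-0.06},{"dx":0.0,"dy":0.0,"dz":0.0,"turn":-0.06},{"dx":0.0,"dy":0.0,"dz":0.0,"turn":0.0},{"dx":0.0,"dy":0.0,"dz":0.0,"turn":0.0},{"dx":0.0,"dy":0.0,"dz":0.0,"turn":0.0}]'

```text
time: 9.85
tool_pos: [0.4878, -0.0978, 0.187]
tcp_rot: [0.727, 3.056, 0.001]
wrist_force: [-3.2, 6.3, 9.6]
width: 0.156
```

```bash
cat > st.py <<'E'
from h import *
from scipy.spatial.transform import Rotation as Ro
s=bot.read_state(); y=Ro.from_rotvec(s['tcp_rot']).as_matrix()[:,1]
print(s['time'],s['wrist_force'].round(2),s['torque'].round(3),s['tool_pos'].round(5),'bar yaw',(np.arctan2(y[1],y[0])-np.pi/2).round(4),'q6',s['q'][5].round(3),s['width'].round(3))
E
python3 st.py
```

```text
Traceback (most recent call last):
  File "st.py", line 4, in <module>
    print(s['time'],s['wrist_force'].round(2),s['torque'].round(3),s['tool_pos'].round(5),'bar yaw',(np.arctan2(y[1],y[0])-np.pi/2).round(4),'q6',s['q'][5].round(3),s['width'].round(3))
                                                                                                                                                                     ^^^^^^^^^^^^^^^^
AttributeError: 'float' object has no attribute 'round'
```

jog_arm --motion '[{"dx":0.0,"dy":0.0,"dz":0.0,"turn":-0.06},{"dx":0.0,"dy":0.0,"dz":0.0,"turn":-0.06},{"dx":0.0,"dy":0.0,"dz":0.0,"turn":-0.06},{"dx":0.0,"dy":0.0,"dz":0.0,"turn":-0.06},{"dx":0.0,"dy":0.0,"dz":0.0,"turn":0.0},{"dx":0.0,"dy":0.0,"dz":0.0,"turn":0.0}]'

```text
time: 10.35
tool_pos: [0.4879, -0.0976, 0.187]
tcp_rot: [1.088, 2.947, 0.002]
wrist_force: [-3.5, 6.5, 9.5]
width: 0.156
```

```bash
sed -i "s/s\['width'\].round(3)/s['width']/" st.py; python3 st.py
```

```text
10.35 [-3.45  6.5   9.5 ] [1.094 0.668 0.056] [ 0.4879  -0.09764  0.18704] bar yaw -0.7071 q6 -1.113 0.15646642684494164
```

jog_arm --motion '[{"dx":0.0,"dy":0.0,"dz":0.0,"turn":-0.06},{"dx":0.0,"dy":0.0,"dz":0.0,"turn":-0.06},{"dx":0.0,"dy":0.0,"dz":0.0,"turn":-0.06},{"dx":0.0,"dy":0.0,"dz":0.0,"turn":-0.06},{"dx":0.0,"dy":0.0,"dz":0.0,"turn":-0.06},{"dx":0.0,"dy":0.0,"dz":0.0,"turn":-0.06},{"dx":0.0,"dy":0.0,"dz":0.0,"turn":0.0},{"dx":0.0,"dy":0.0,"dz":0.0,"turn":0.0}]'

```text
time: 11.02
tool_pos: [0.4881, -0.0977, 0.1871]
tcp_rot: [1.597, 2.705, 0.002]
wrist_force: [-2.9, 7.4, 9.3]
width: 0.162
```

```bash
python3 st.py
```

```text
11.0167 [-2.89  7.43  9.33] [ 0.622  0.614 -0.099] [ 0.48811 -0.0977   0.18711] bar yaw -1.0668 q6 -0.753 0.161642938126321
```

jog_arm --motion '[{"dx":0.0,"dy":0.0,"dz":0.0,"turn":-0.06},{"dx":0.0,"dy":0.0,"dz":0.0,"turn":-0.06},{"dx":0.0,"dy":0.0,"dz":0.0,"turn":-0.06},{"dx":0.0,"dy":0.0,"dz":0.0,"turn":-0.06},{"dx":0.0,"dy":0.0,"dz":0.0,"turn":-0.06},{"dx":0.0,"dy":0.0,"dz":0.0,"turn":0.0},{"dx":0.0,"dy":0.0,"dz":0.0,"turn":0.0}]'

```text
time: 11.6
tool_pos: [0.4884, -0.0975, 0.1871]
tcp_rot: [1.984, 2.435, 0.003]
wrist_force: [-1.8, 7.3, 7.5]
width: 0.157
```

```bash
python3 st.py
```

```text
11.6 [-1.81  7.27  7.52] [ 0.797  0.519 -0.331] [ 0.48842 -0.09752  0.18714] bar yaw -1.3672 q6 -0.452 0.15737037616678584
```

jog_arm --motion '[{"dx":0.0,"dy":0.0,"dz":0.0,"turn":-0.04},{"dx":0.0,"dy":0.0,"dz":0.0,"turn":-0.04},{"dx":0.0,"dy":0.0,"dz":0.0,"turn":0.0},{"dx":0.0,"dy":0.0,"dz":0.0,"turn":0.0},{"dx":0.0,"dy":0.0,"dz":0.0,"turn":0.0}]'

```text
time: 12.02
tool_pos: [0.4885, -0.0976, 0.1871]
tcp_rot: [2.079, 2.354, 0.003]
wrist_force: [-2.0, 8.9, 8.2]
width: 0.152
```

```bash
python3 st.py
```

```text
12.0167 [-1.97  8.87  8.15] [ 0.792  0.463 -0.068] [ 0.48847 -0.0976   0.18715] bar yaw -1.4468 q6 -0.373 0.1523407440451056
```

jog_arm --motion '[{"dx":0.0,"dy":0.0,"dz":0.0,"turn":-0.03},{"dx":0.0,"dy":0.0,"dz":0.0,"turn":-0.03},{"dx":0.0,"dy":0.0,"dz":0.0,"turn":0.0},{"dx":0.0,"dy":0.0,"dz":0.0,"turn":0.0},{"dx":0.0,"dy":0.0,"dz":0.0,"turn":0.0}]'

```text
time: 12.43
tool_pos: [0.4885, -0.0976, 0.1872]
tcp_rot: [2.144, 2.294, 0.002]
wrist_force: [-2.1, 8.2, 8.5]
width: 0.155
```

```bash
python3 st.py
```

```text
12.4333 [-2.08  8.17  8.5 ] [0.995 0.391 1.279] [ 0.48855 -0.09757  0.18716] bar yaw -1.5033 q6 -0.315 0.15477408375014848
```

Torque jumped to +1.28 N m with the yaw lagging, so the knob is at its end stop; the probe force is unchanged. I'll release and retreat straight up.

jog_arm --motion '[{"dx":0.0,"dy":0.0,"dz":0.0,"turn":0.0},{"dx":0.0,"dy":0.0,"dz":0.0,"turn":0.0},{"dx":0.0,"dy":0.0,"dz":0.0,"turn":0.0},{"dx":0.0,"dy":0.0,"dz":0.0,"turn":0.0},{"dx":0.0,"dy":0.0,"dz":0.0,"turn":0.0},{"dx":0.0,"dy":0.0,"dz":0.0,"turn":0.0},{"dx":0.0,"dy":0.0,"dz":0.0,"turn":0.0},{"dx":0.0,"dy":0.0,"dz":0.0,"turn":0.0}]' --fingers 5

```text
time: 13.1
tool_pos: [0.4877, -0.0983, 0.1856]
tcp_rot: [2.149, 2.291, -0.0]
wrist_force: [-1.0, 0.3, 1.0]
width: 0.585
```

```bash
python3 st.py
python3 - <<'E'
from fe import *
snap('wrist','w4')
p,d,i=load('w4'); w=fcloud(d,i)
m=((d>0)&(w[...,2]>.212)&(w[...,2]<.226)&(p.max(2)<60)&(np.linalg.norm(w[...,:2]-[.488,-.097],axis=2)<.04)).astype(np.uint8)
k,l,st,c=cv2.connectedComponentsWithStats(m)
for j in range(1,k):
    if st[j,4]>100: q=w[l==j]; print(st[j],q.mean(0).round(4),cv2.minAreaRect(q[:,:2].astype(np.float32)))
cv2.imwrite('pics/w4c.png',cv2.convertScaleAbs(p[150:400,160:480,::-1],alpha=1.8))
E
```

```text
13.1 [-1.    0.28  0.96] [-0.012  0.033  0.002] [ 0.48765 -0.09832  0.18559] bar yaw -1.5069 q6 -0.313 0.5848874716303629
[ 305  249   36   83 2425] [ 0.4882 -0.0927  0.2192] ((0.4884573519229889, -0.09666521102190018), (0.014148389920592308, 0.04163935035467148), 6.36362886428833)
[234 269  36  59 698] [ 0.4596 -0.0941  0.2193] ((0.461573988199234, -0.0976087674498558), (0.013898146338760853, 0.02225506119430065), 40.309234619140625)
[374 269  37  58 703] [ 0.5154 -0.0906  0.2193] ((0.5189772248268127, -0.09550242125988007), (0.013414787128567696, 0.023519929498434067), 3.062713384628296)
```

View pics/w4c.png

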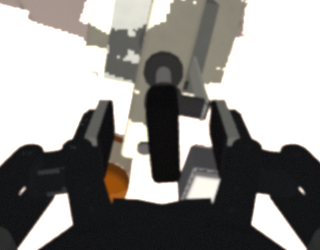

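The wrist crop shows the knob free between the open fingers: its centre is at about (163,130), with the fingers at 100 and 215. Its bar yaw is now about -1.46 rad, which is gauge yaw -0.157 minus 1.30, so it is fully home. I'll lift clear.

jog_arm --motion '[{"dx":0.0,"dy":0.05,"dz":1.0,"turn":0.0},{"dx":0.0,"dy":0.0,"dz":1.0,"turn":0.0},{"dx":0.0,"dy":0.0,"dz":1.5,"turn":0.0},{"dx":0.0,"dy":0.0,"dz":2.0,"turn":0.0},{"dx":0.0,"dy":0.0,"dz":2.0,"turn":0.0},{"dx":0.0,"dy":0.0,"dz":2.0,"turn":0.0},{"dx":0.0,"dy":0.0,"dz":2.0,"turn":0.0},{"dx":0.0,"dy":0.0,"dz":2.0,"turn":0.0},{"dx":0.0,"dy":0.0,"dz":1.0,"turn":0.0},{"dx":0.0,"dy":0.0,"dz":0.0,"turn":0.0},{"dx":0.0,"dy":0.0,"dz":0.0,"turn":0.0},{"dx":0.0,"dy":0.0,"dz":0.0,"turn":0.0}]'

```text
time: 14.15
tool_pos: [0.4871, -0.0975, 0.3296]
tcp_rot: [-2.148, -2.29, 0.001]
wrist_force: [-0.5, -0.4, 0.1]
width: 0.584
```

```bash
python3 st.py
python3 - <<'E'
from fe import *
def knob(n,fc,lo,hi):
    p,d,i=load(n); w=fc(d,i)
    m=((d>0)&(w[...,2]>lo)&(w[...,2]<hi)&(p.max(2)<60)&(np.linalg.norm(w[...,:2]-[.488,-.097],axis=2)<.03))
    q=w[m]; t=q[q[:,2]>np.percentile(q[:,2],40)]; print(n,len(q),'top z',np.median(t[:,2]).round(4),cv2.minAreaRect(t[:,:2].astype(np.float32)))
for c in('wrist','side','scene'): snap(c,c+'5')
knob('wrist5',fcloud,.2,.26); knob('side5',cloud,.2,.235); knob('scene5',cloud,.2,.235)
knob('side0',cloud,.24,.275); knob('w1',fcloud,.25,.275)
snap('wrist','wrist6'); knob('wrist6',fcloud,.2,.26)
for n in('0','5'):
  for v in('scene','side'):
    p,d,i=load(v+n); w=cloud(d,i)
    for nm,c,r,lo,hi in(('rack',(.488,.1),.09,.05,.08),('bottle',(.445,-.268),.05,.05,.13),('box',(.575,-.291),.08,.05,.08)):
        q=w[(d>0)&(np.linalg.norm(w[...,:2]-c,axis=2)<r)&(w[...,2]>lo)&(w[...,2]<hi)]; print(v+n,nm,len(q),q.mean(0).round(4),end='; ')
    print()
E
```

```text
14.15 [-0.53 -0.4   0.07] [-0.019  0.038 -0.021] [ 0.48709 -0.09752  0.32958] bar yaw -1.5068 q6 -0.312 0.5837880338339515
wrist5 756 top z 0.2194 ((0.4883861243724823, -0.09649781882762909), (0.012563128024339676, 0.039792902767658234), 6.178216457366943)
side5 101 top z 0.2194 ((0.48846501111984253, -0.09319131076335907), (0.010273092426359653, 0.03895685076713562), 8.565500259399414)
scene5 162 top z 0.217 ((0.4900796711444855, -0.09744374454021454), (0.0166193637996912, 0.04097821190953255), 4.983026504516602)
side0 240 top z 0.2587 ((0.4882487952709198, -0.09312734007835388), (0.01074150949716568, 0.03957713767886162), 74.06568145751953)
w1 863 top z 0.2632 ((0.48623180389404297, -0.09482482075691223), (0.01258410420268774, 0.03902643173933029), 72.29706573486328)
wrist6 765 top z 0.2201 ((0.4890230596065521, -0.09695855528116226), (0.012573311105370522, 0.04057157039642334), 7.613853931427002)
scene0 rack 230 [0.4899 0.0874 0.06  ]; scene0 bottle 454 [ 0.4469 -0.2663  0.0833]; scene0 box 830 [ 0.5775 -0.2916  0.0599]; 
side0 rack 533 [0.4869 0.0944 0.061 ]; side0 bottle 490 [ 0.4336 -0.2532  0.0831]; side0 box 498 [ 0.5733 -0.2829  0.0606]; 
scene5 rack 236 [0.4906 0.0879 0.0599]; scene5 bottle 449 [ 0.447  -0.2662  0.0837]; scene5 box 822 [ 0.5773 -0.2915  0.06  ]; 
side5 rack 522 [0.4868 0.0943 0.061 ]; side5 bottle 490 [ 0.4335 -0.2533  0.083 ]; side5 box 508 [ 0.5724 -0.2837  0.0607];
```

The knob top stays at 0.2194 before and after retreating, and the bar yaw is about -1.45. Nothing else has moved, so I'm handing in.

```bash
python3 -c "
from workcell import bot
print(bot.finish_job())"
```

```text
the job is handed in; nothing more can be done
None
```

The probe is locked in touch with the bottom of the well. I took the knob, lowered the probe until the force began to rise, turned the knob clockwise to its stop, let go and lifted clear. The job was handed in at about 14 s.

- **Depth:** contact came about 41.5 mm below the upper stop. That puts the tip about 38.5 mm above the bench, so the well is roughly 26–27 mm deep. The probe is locked a further 2 mm down, in the soft pad.
- **Force on the pad:** about 6–8 N. The pad compression gives about 6 N. The wrist force (about 10 N at most, less about 2 N for the spring) gives nearer 8 N. Both are well under 15 N.
- **Lock:** the wrist torque rose to 1.28 N m at the stop. The bar's final angle in the images matches 1.3 rad of lock to within about 0.03 rad.
- **After letting go:** the wrist camera put the knob's top at 0.2194 m both before and after the arm lifted clear, so the probe held. The side camera agreed. The other readings were 0.217 m (scene camera) and 0.2201 m (a repeat wrist picture), which is within calibration.
- **Other things:** rack, bottle and tip box showed no movement beyond 1 mm, and the arm touches nothing.

While gripping the knob there was a sideways force of 5–9 N that one correction did not remove. It went away when I let go.

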